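# Hold the curing lamp over the resin bridge

### The job

Lift the cordless curing lamp up out of its fork stand, carry it over the instrument rack (not round its ends) and finish still holding it, motionless and upright, with its light window hovering about 1 cm above the red resin bridge on the tooth model, centred on the bridge and its long side along the bridge. The resin is soft: touch neither the model nor the rack with the lamp or the robot, and leave the model, jar, die block and brush cup where they are. The program ends with the lamp in the gripper: do not put it down.

Things in the scene. Friction and masses are not known exactly. Their poses are not given: they have to be found in the camera images.
- lamp: Cordless curing lamp, loose, 155 mm tall, about 0.16 kg, hanging upright in the fork. Origin: centre of its blue light window (30 x 12 mm) at the very bottom, 35 mm above the bench while hanging; z up, x along the window's long side. Black head 34 x 16 mm (x, y) to z 22 mm, then neck and body at most 26 x 20 mm, grey collar 40 x 46 mm at z 95 to 101 mm. Half a turn about z makes no difference.
- lamp_grip (a point): Centre of the lamp's grip, 128 mm above its window: a white box with dark sides, 34 mm (lamp x) by 26 mm (lamp y), from z 101 mm (collar top) to 155 mm (top of the lamp). Take it from above, closing across its 26 mm, clear of the collar. Axes as lamp.
- stand: Fixed stand, on either side of the rack: grey base 110 x 100 mm (x, y), aluminium column 18 x 30 mm centred at x = +50 mm, fork on top open towards -x. Origin: centre of the underside, z up. The lamp hangs at x = y = 0, axes parallel to the stand's. No part is higher than 138 mm.
- fork (a point): Middle of the fork, level with the prongs' upper faces, 130 mm above the bench. Prongs run along stand x at y = 13 to 23 mm either side; lips 8 mm high (orange in front) stop the collar sliding off along x, so lift first. The lower part of the lamp, head included, passes straight up through the 26 mm gap.
- model: Loose partial dental model, 0.22 kg, on the other side of the rack from the stand. Black base 76 x 40 x 14 mm (x, y, z), beige stone block 70 x 26 mm up to 34 mm, a row of teeth along its x: cream teeth (tops at 41 mm) at the two ends and the red bridge in the middle. Origin: centre of the underside; z up, x along the row of teeth.
- bridge_top (a point): Centre of the top of the red resin bridge, 46 mm above the model's underside; the bridge measures about 29 mm along x and 11 mm along y. Its axes are those of the model.
- rack: Fixed white instrument rack between stand and model, 260 x 50 mm (x, y), with a row of seven upright instruments along its x; the highest points, the handle ends, are 110 mm above the bench. Origin: centre of the underside, z up.
- jar: Loose round jar with blue lid, 44 mm diameter, 55 mm high, near the model; origin at the centre of its underside. To be left alone.
- die: Loose grey block 36 x 36 mm with a single stump and brown wax cap, 42 mm high in all, near the model; origin at the centre of its underside. To be left alone.
- cup: Loose greenish cup, 60 mm diameter, 75 mm high, with three brush handles up to 115 mm, near the stand on its column side; origin at the centre of its underside. To be left alone.

How it is judged:
By the outcome, as a careful person would: the job done as asked, in the order asked, and still so for the second after the job is handed in, while the arm keeps its last pose, push and grip.
It also fails if it takes over 45 s, if anything falls off the work surface, if the arm or the gripper's body presses on something with over 40 N, if the wrist force passes 120 N, or if a joint passes its speed limit or range.

### The arm

A 6-joint arm with a two-finger parallel gripper is mounted at the origin on the work surface. World frame = base frame: x ahead of the robot, y to its left, z up, the work surface at z = 0. Lengths are in m, angles in rad, forces in N, time in s.
With the tool pointing down it reaches from about 0.25 to 0.85 m from the base axis. Payload 12.5 kg.
Tool frame: the origin (TCP) lies midway between the tips of the shut fingers; the grasp point (between the pads) lies 19 mm behind it (ctrl.pinch_z is the distance from the TCP to the grasp point, in m); z points along the fingers, y is the direction in which the jaws open and shut (so a half turn about z gives the same grasp; the last joint's range is limited). The gripper opens to 93 mm and grips with 3 to 60 N. Pads are 15 mm wide; open, the fingers measure 128 mm over their backs; the gripper's body (75 mm by 188 mm) begins 65 mm behind the grasp point.
Start: joints at [1.252, 0.351, 1.652, -0, 1.139, -0.085], TCP at [0.127, 0.535, 0.219] pointing down, gripper open.
Joint ranges: [-2.75, 2.75], [-0.79, 2.1], [0.01, 2.65], [-1.57, 4.71], [0.07, 3.14], [-2.87, 2.87]. Speed limits (rad/s): [2.22, 2.22, 2.79, 3.14, 3.14, 3.14].

### API

Orientations are given as [roll, pitch, yaw] about the fixed x, y, z axes, in that order (R = Rz(yaw) Ry(pitch) Rx(roll)).
In Python, from rig import ctrl, vision gives the robot as it stands.
- The arm moves only by the tool servo_tool, never from a script. Its argument "commands" is a list of rows, each a list of 7 numbers: the closure, from -1 (fully open) to 1 (shut), so that 0 is half open, then the shift along the tool's x, y, z in m, then the turn, a rotation vector about the tool's x, y, z in degrees. A call has 1 to 20 rows; each row is the pose to reach, as a shift and turn from the pose commanded when the call began, along the tool's axes at that moment; what a row does not reach only later rows make up. A row lasts 1/10 s, in which the tool goes at most 50 mm and 8.59 degrees, less where a joint would pass 70% of its speed; a pose out of reach is approached as far as the arm can. A call with a gripper value outside its range is refused whole. The fingers move at their own pace and stop on an object; "squeeze" is the grip in N (left out, the last holds). Time passes only in rows, so rows that repeat a pose let the fingers close. It gives the time, the measured TCP pose, the force and the opening at its end, in the units of the state.
- ctrl.observe(): the state, without advancing time (a new reading comes with each control period).
- vision.capture(name): name is "scene" or "side" or "wrist"; returns the picture (420x560x3 uint8, red, green, blue); there is no depth.
- vision.camera_model(name): a dict with "K" (3x3 intrinsics, pixels), "R" (3x3) and "t" (3): a world point X has camera coordinates R X + t. Camera axes: x right, y down, z forward; pixel columns grow to the right and rows downward; lengths in m; the calibration is good to about 2 mm. A picture is of the moment at which its call begins: read the wrist's pose just before it. camera_model takes no time and is no camera call; for the wrist camera it gives the pose at the moment of the call.
- ctrl.sign_off(): hands the job in, once; it reports no verdict.
The state is a dict: "time_s": time; "qpos": joint angles; "qvel": joint speeds; "joint_efforts": joint torques, N m; "tool_pos": TCP position; "orientation": TCP orientation; "force": force on the tool from outside, world axes, zero at the start; "moment": the same for the moment, N m; "gripper_width": finger opening in m.
Only numpy, scipy, OpenCV 4.12 (cv2) and the standard library are available. Lean on these libraries where they do the work, as an engineer would, in place of code of your own. Each camera call takes 0.05 s, during which the arm holds its last target. There are 200 camera calls.

## Working session

There is one attempt and no reset: what is moved stays moved. The work goes in short steps, Python scripts to look and compute and a tool call to move; the robot and the scene stay as the last step left them, time stands still between calls to the robot, and variables do not carry over. Pictures are saved under pics/ and viewed, about 8 in all and at most 12, crops included, and the job is handed in when it is done.

Besides the shell and the picture viewer there is one more tool, called after "Request:" as a command line: name --pt "numbers of a row" for each row, then --argument value for the rest. servo_tool: Moves the arm, as the interface text tells. Its arguments: {"type":"object","properties":{"commands":{"type":"array"},"squeeze":{"type":"number"}},"required":["commands"]}

```bash
mkdir -p pics; ls
python3 - <<'E'
from rig import ctrl, vision
import cv2,numpy as np
for n in ["scene","side"]:
    im=vision.capture(n); cv2.imwrite(f"pics/{n}0.png",im[:,:,::-1])
    m=vision.camera_model(n); print(n,np.round(m["K"],1).tolist(),np.round(-m["R"].T@m["t"],3))
print(ctrl.observe(), ctrl.pinch_z)
E
```

```text
pics
scene [[396.5, 0.0, 275.8], [0.0, 396.5, 211.6], [0.0, 0.0, 1.0]] [0.934 0.325 0.815]
side [[451.1, 0.0, 287.8], [0.0, 451.1, 220.1], [0.0, 0.0, 1.0]] [ 0.482 -0.676  0.827]
{'time_s': 0.1, 'qpos': array([ 1.25241032e+00,  3.51174676e-01,  1.65232839e+00, -2.29327689e-05,
        1.13911486e+00, -8.45901081e-02]), 'qvel': array([-0.00113418, -0.00109509, -0.00277261, -0.00079371, -0.00071564,
       -0.00297341]), 'joint_efforts': array([ 6.90341349e-04, -4.98027384e+01, -2.85705185e+01,  7.00386451e-02,
        2.38616910e-02, -3.33997662e-05]), 'tool_pos': array([0.12730071, 0.53475656, 0.21817152]), 'orientation': array([-3.14056928e+00, -6.58802599e-05,  2.90780633e+00]), 'force': array([ 0.30845427, -0.33685482,  0.59499886]), 'moment': array([-0.0578858,  0.0132079, -0.0151295]), 'gripper_width': 0.09302037338290063} 0.0188
```

View pics/scene0.png

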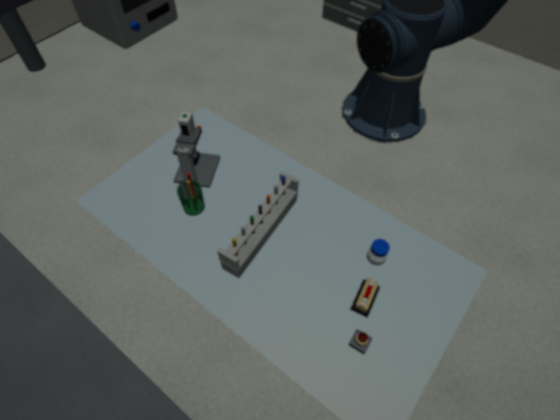

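View pics/side0.png

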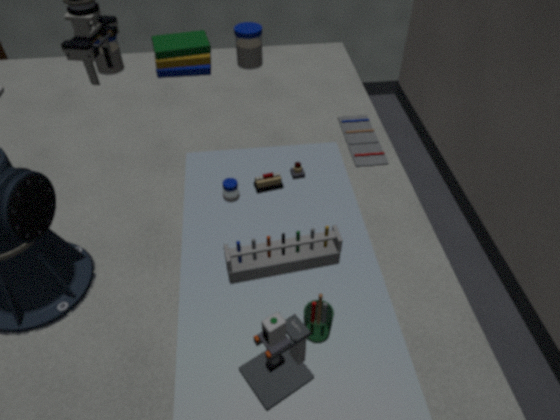

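Scene: lamp top at about (186,118), cup (191,200), rack from (232,262) to (290,182), jar (379,250), bridge (368,292), die (361,341). Side: lamp top (272,324), bridge (268,176), fork tips orange (257,339) and (266,354).

```bash
cat > h.py <<'E'
import numpy as np,cv2
from rig import ctrl,vision
def ray(m,p):
    d=m["R"].T@np.linalg.solve(m["K"],[p[0],p[1],1.]); return -m["R"].T@m["t"],d
def plane(m,p,z):
    c,d=ray(m,p); return c+d*(z-c[2])/d[2]
def tri(m1,p1,m2,p2):
    c1,d1=ray(m1,p1);c2,d2=ray(m2,p2)
    s=np.linalg.lstsq(np.c_[d1,-d2],c2-c1,rcond=None)[0]
    a=c1+s[0]*d1;b=c2+s[1]*d2; return (a+b)/2,np.linalg.norm(a-b)
def red(im): # red mask
    r,g,b=[im[:,:,i].astype(int) for i in range(3)]; return ((r>90)&(r-g>60)&(r-b>60)).astype(np.uint8)
def blobs(mask,amin=5):
    n,l,s,c=cv2.connectedComponentsWithStats(mask)
    return [(s[i,4],np.round(c[i],1).tolist(),s[i,:4].tolist(),l==i) for i in range(1,n) if s[i,4]>=amin]
E
python3 - <<'E'
from h import *
S,D=vision.camera_model("scene"),vision.camera_model("side")
i1=cv2.imread("pics/scene0.png")[:,:,::-1];i2=cv2.imread("pics/side0.png")[:,:,::-1]
for n,i in(("scene",i1),("side",i2)):
    print(n,[b[:3] for b in blobs(red(i))])
print("lamp",tri(S,(186,118),D,(272,324)),"bridge",tri(S,(368,292),D,(268,176)))
for n,p,z in(("rackend",(232,250),.06),("rackend",(289,181),.06),("jar",(380,245),.055),("die",(361,338),.04),("cup",(191,190),.075)):print(n,plane(S,p,z))
for n,p,z in(("rackL",(228,250),.08),("rackR",(338,234),.08),("jar",(230,184),.055),("cup",(318,310),.075)):print(n,plane(D,p,z))
a=cv2.resize(i1[90:230,140:280],None,fx=4,fy=4,interpolation=2);b=cv2.resize(i2[290:420,220:350],None,fx=4,fy=4,interpolation=2)[:520]
c=np.zeros((560,800,3),np.uint8); c[:,:400]=a[:,:400]; c[:520,400:800]=b[:,:400]
cv2.imwrite("pics/crop.png",np.clip(c[:,:,::-1]*1.5,0,255))
E
```

```text
scene [(np.int32(39), [368.1, 290.7], [365, 286, 7, 11])]
side [(np.int32(5), [313.8, 302.6], [313, 302, 3, 2])]
lamp (array([ 0.50919289, -0.27971817,  0.18048803]), np.float64(0.0017510983017721632)) bridge (array([0.55192373, 0.26682181, 0.03659391]), np.float64(0.0022415443799461785))
rackend [ 0.6607549  -0.01358821  0.06      ]
rackend [ 0.43007964 -0.03300273  0.06      ]
jar [0.44741982 0.23232398 0.055     ]
die [0.64393351 0.30609573 0.04      ]
cup [ 0.60534874 -0.19150767  0.075     ]
rackL [ 0.43830195 -0.02372256  0.08      ]
rackR [ 0.68588743 -0.00658613  0.08      ]
jar [0.45000562 0.223848   0.055     ]
cup [ 0.60702044 -0.19575471  0.075     ][ WARN:0@0.699] global loadsave.cpp:1063 imwrite_ Unsupported depth image for selected encoder is fallbacked to CV_8U.
```

View pics/crop.png

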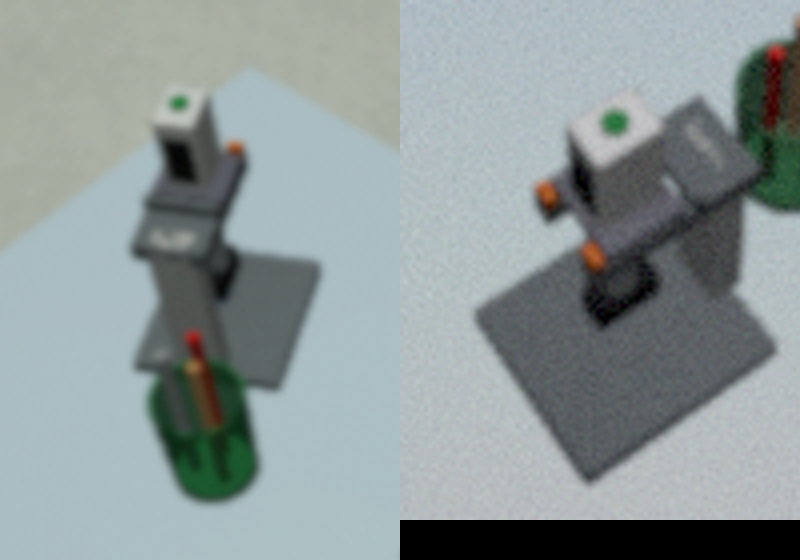

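Run:
```python
from h import *
S,D=vision.camera_model("scene"),vision.camera_model("side")
print("lamp top",tri(S,(184.1,115.1),D,(273.3,320.2)),plane(S,(184.1,115.1),.19),plane(D,(273.3,320.2),.19))
a,b=plane(D,(256.3,338.1),.134),plane(D,(268.1,353.6),.134);print(a,b,np.linalg.norm(a-b)); d=b-a; print("stand x yaw",np.degrees(np.arctan2(d[0],-d[1])), np.degrees(np.arctan2(d[1],d[0])))
L,B,R=[plane(D,p,.01) for p in((238.8,368.5),(267.5,410),(314,377))]
print(L,B,R,np.linalg.norm(B-L),np.linalg.norm(R-B),np.degrees(np.arctan2(*(R-B)[[1,0]])),(L+R)/2)
i=cv2.imread("pics/scene0.png")[:,:,::-1]
m=blobs(red(i))[0]
print("bridge",plane(S,m[1],.046))
```

```text
lamp top (array([ 0.51188487, -0.27981218,  0.19132939]), np.float64(0.0009632456139604875)) [ 0.51048796 -0.28100231  0.19      ] [ 0.51237243 -0.27924348  0.19      ]
[ 0.48246701 -0.27587806  0.134     ] [ 0.49971672 -0.30709341  0.134     ] 0.035664421423963755
stand x yaw 28.9251970897422 -61.0748029102578
[ 0.44417616 -0.26506141  0.01      ] [ 0.49118047 -0.35053458  0.01      ] [ 0.58446356 -0.29989681  0.01      ] 0.09754521984646485 0.10614102663425111 28.494870956909324 [ 0.51431986 -0.28247911  0.01      ]
bridge [0.55277286 0.26659719 0.046     ]
```

```bash
cat >> h.py <<'E'
from scipy.spatial.transform import Rotation as Ro
def go(x,y,z,yaw):
    "shift (mm) and turn (deg) in tool axes to a tool-down TCP pose, yaw deg"
    s=ctrl.observe(); A=Ro.from_euler("xyz",s["orientation"]); B=Ro.from_euler("xyz",[180,0,yaw],degrees=True)
    print("pos",np.round(s["tool_pos"],4),"rpy",np.round(np.degrees(s["orientation"]),2),"t",s["time_s"],"w",round(s["gripper_width"],4),"F",np.round(s["force"],1))
    print("SHIFT",np.round(A.inv().apply(np.array([x,y,z])-s["tool_pos"]),4),"TURN",np.round((A.inv()*B).as_rotvec(degrees=True),2))
E
python3 - <<'E'
from h import *
go(.54,.24,.32,100)
m=vision.camera_model("wrist");s=ctrl.observe();A=Ro.from_euler("xyz",s["orientation"])
c=-m["R"].T@m["t"];print("cam in tool",A.inv().apply(c-s["tool_pos"]),"axis",A.inv().apply(m["R"][2]),m["K"][0,0])
E
```

```text
pos [0.1273 0.5348 0.2182] rpy [-179.94   -0.    166.61] t 0.1 w 0.093 F [ 0.3 -0.3  0.6]
SHIFT [-0.4697 -0.1912 -0.1017] TURN [-5.000e-02  3.000e-02  6.661e+01]
cam in tool [ 0.06835118 -0.00115292 -0.16627124] axis [-0.24802848  0.00195579  0.96875077] 297.7364185192123
```

Request:
servo_tool --pt "-1 -0.47 -0.191 0 0 0 66.6" --pt "-1 -0.47 -0.191 0 0 0 66.6" --pt "-1 -0.47 -0.191 0 0 0 66.6" --pt "-1 -0.47 -0.191 0 0 0 66.6" --pt "-1 -0.47 -0.191 0 0 0 66.6" --pt "-1 -0.47 -0.191 0 0 0 66.6" --pt "-1 -0.47 -0.191 0 0 0 66.6" --pt "-1 -0.47 -0.191 0 0 0 66.6" --pt "-1 -0.47 -0.191 0 0 0 66.6" --pt "-1 -0.47 -0.191 0 0 0 66.6" --pt "-1 -0.47 -0.191 0 0 0 66.6" --pt "-1 -0.47 -0.191 0 0 0 66.6" --pt "-1 -0.47 -0.191 0 0 0 66.6" --pt "-1 -0.47 -0.191 0 0 0 66.6" --pt "-1 -0.47 -0.191 0 0 0 66.6" --pt "-1 -0.47 -0.191 0 0 0 66.6"

```text
time_s: 1.7
tool_pos: [0.5398, 0.241, 0.2188]
orientation: [3.141, -0.0, 1.747]
force: [0.6, 0.3, 0.1]
gripper_width: 0.0928
```

Run:
```python
from h import *
m=vision.camera_model("wrist");im=vision.capture("wrist");cv2.imwrite("pics/w1.png",im[:,:,::-1])
np.savez("w1.npz",**m)
for b in blobs(red(im),40):
    print(b[:3]); ys,xs=np.where(b[3])
    r=cv2.minAreaRect(np.c_[xs,ys].astype(np.float32)); P=np.array([plane(m,p,.046)[:2] for p in cv2.boxPoints(r)])
    e=[P[1]-P[0],P[2]-P[1]];print("rect",P.mean(0),[(np.linalg.norm(v),np.degrees(np.arctan2(v[1],v[0]))) for v in e],"cent",plane(m,b[1],.046))
go(.45,-.23,.28,28.7)
```

```text
(np.int32(180), [542.7, 137.4], [526, 132, 34, 12])
rect [0.81193362 0.35565357] [(np.float64(0.005642505838672485), np.float64(100.92687765156478)), (np.float64(0.038571538078909465), np.float64(0.4858541789767854))] cent [0.81169917 0.35556486 0.046     ]
(np.int32(56), [287.0, 175.5], [284, 172, 7, 8])
rect [0.54081132 0.26439022] [(np.float64(0.00682407418887526), np.float64(10.108071698056197)), (np.float64(0.007996644850124125), np.float64(-79.53189943496908))] cent [0.54080922 0.26440164 0.046     ]
(np.int32(60), [295.7, 175.5], [292, 172, 8, 8])
rect [0.55035657 0.26609182] [(np.float64(0.007961646846828901), np.float64(10.108071698056426)), (np.float64(0.00799736307820056), np.float64(-79.10477629375524))] cent [0.55057898 0.26614326 0.046     ]
(np.int32(55), [304.1, 175.4], [301, 172, 7, 8])
rect [0.55990208 0.26779346] [(np.float64(0.006824463271025495), np.float64(10.108071698056792)), (np.float64(0.00799837459973602), np.float64(-78.72517242003556))] cent [0.55999006 0.26793697 0.046     ]
pos [0.54   0.2408 0.2188] rpy [179.99  -0.   100.05] t 1.75 w 0.0927 F [ 0.2 -1.   0.3]
SHIFT [-0.4479 -0.1708 -0.0612] TURN [ 1.000e-02 -1.000e-02  7.135e+01]
```

View pics/w1.png

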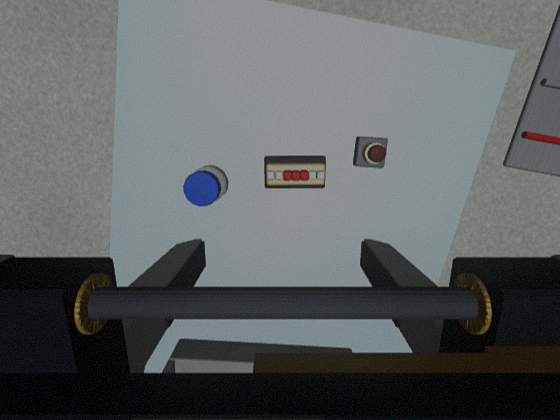

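The wrist picture shows the model centred at pixel (296,172), with three red pontics at (287, 296, 304; 175). The bridge is at about (0.5505, 0.266) with yaw about 10.4°, which agrees with the scene view. Next I go above the lamp.

Run:
```python
from h import *
go(.5115,-.28,.28,28.7)
```

```text
pos [0.54   0.2408 0.2188] rpy [179.99  -0.   100.05] t 1.75 w 0.0927 F [ 0.2 -1.   0.3]
SHIFT [-0.5079 -0.119  -0.0612] TURN [ 1.000e-02 -1.000e-02  7.135e+01]
```

Request:
servo_tool --pt "-1 -0.508 -0.119 -0.061 0 0 71.35" --pt "-1 -0.508 -0.119 -0.061 0 0 71.35" --pt "-1 -0.508 -0.119 -0.061 0 0 71.35" --pt "-1 -0.508 -0.119 -0.061 0 0 71.35" --pt "-1 -0.508 -0.119 -0.061 0 0 71.35" --pt "-1 -0.508 -0.119 -0.061 0 0 71.35" --pt "-1 -0.508 -0.119 -0.061 0 0 71.35" --pt "-1 -0.508 -0.119 -0.061 0 0 71.35" --pt "-1 -0.508 -0.119 -0.061 0 0 71.35" --pt "-1 -0.508 -0.119 -0.061 0 0 71.35" --pt "-1 -0.508 -0.119 -0.061 0 0 71.35" --pt "-1 -0.508 -0.119 -0.061 0 0 71.35" --pt "-1 -0.508 -0.119 -0.061 0 0 71.35" --pt "-1 -0.508 -0.119 -0.061 0 0 71.35" --pt "-1 -0.508 -0.119 -0.061 0 0 71.35" --pt "-1 -0.508 -0.119 -0.061 0 0 71.35" --pt "-1 -0.508 -0.119 -0.061 0 0 71.35"

```text
time_s: 3.45
tool_pos: [0.5116, -0.2801, 0.2797]
orientation: [3.142, -0.0, 0.501]
force: [0.0, 0.2, 0.1]
gripper_width: 0.093
```

Run:
```python
from h import *
m=vision.camera_model("wrist");im=vision.capture("wrist");cv2.imwrite("pics/w2.png",im[:,:,::-1])
hsv=cv2.cvtColor(im,cv2.COLOR_RGB2HSV)
for b in blobs(cv2.inRange(hsv,(50,90,40),(85,255,255)),20): print("green",b[:3],plane(m,b[1],.19))
r,g,bb=[im[:,:,i].astype(int) for i in range(3)]
for b in blobs(((r>120)&(r-bb>80)&(g>40)).astype(np.uint8),15): print("orange",b[:3],plane(m,b[1],.136))
s=plane(m,(0,0),.19);np.savez("w2.npz",**m)
go(.5115,-.28,.146,28.7)
```

```text
green (np.int32(39), [85.3, 1.8], [81, 0, 9, 6]) [ 0.58517269 -0.07104762  0.19      ]
green (np.int32(24), [262.1, 62.1], [253, 61, 18, 5]) [ 0.61238767 -0.2071777   0.19      ]
green (np.int32(36), [279.9, 74.4], [273, 65, 12, 20]) [ 0.61127076 -0.22374452  0.19      ]
green (np.int32(85), [274.0, 104.4], [256, 86, 30, 29]) [ 0.58918444 -0.23033164  0.19      ]
green (np.int32(36), [242.2, 102.2], [236, 92, 17, 20]) [ 0.5782597  -0.20689319  0.19      ]
green (np.int32(131), [281.4, 214.7], [275, 209, 14, 12]) [ 0.51062442 -0.28018595  0.19      ]
orange (np.int32(47), [70.0, 67.1], [66, 64, 8, 8]) [ 0.52870733 -0.0392315   0.136     ]
orange (np.int32(40), [255.9, 94.8], [253, 91, 7, 8]) [ 0.59219449 -0.20681896  0.136     ]
orange (np.int32(28), [263.7, 224.0], [261, 222, 6, 5]) [ 0.47931941 -0.27507431  0.136     ]
orange (np.int32(32), [299.9, 224.2], [297, 222, 7, 5]) [ 0.49805655 -0.30966956  0.136     ]
pos [ 0.5116 -0.2802  0.2797] rpy [180.    -0.    28.69] t 3.5 w 0.0928 F [-0.2 -0.2  0.3]
SHIFT [ 0.     -0.0002  0.1337] TURN [ 0.   -0.   -0.01]
```

View pics/w2.png

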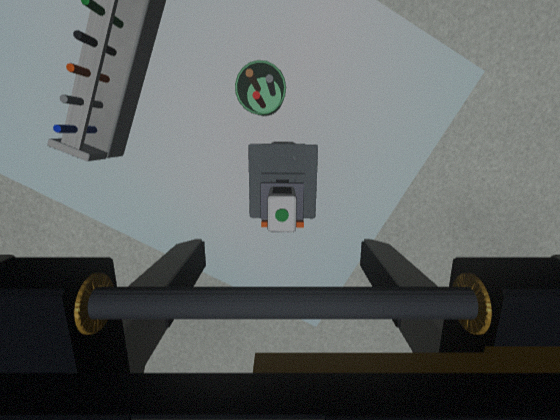

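The picture shows the lamp's green dot at (281,215) and the orange lips at (264,224) and (300,224). The lamp is therefore at (0.5106, −0.280) with yaw about 28.5°, and the tool is aligned. I descend and grip.

Request:
servo_tool --pt "-1 -0.001 -0.0005 0.04 0 0 0" --pt "-1 -0.001 -0.0005 0.08 0 0 0" --pt "-1 -0.001 -0.0005 0.11 0 0 0" --pt "-1 -0.001 -0.0005 0.134 0 0 0" --pt "-1 -0.001 -0.0005 0.134 0 0 0" --pt "-1 -0.001 -0.0005 0.134 0 0 0" --pt "1 -0.001 -0.0005 0.134 0 0 0" --pt "1 -0.001 -0.0005 0.134 0 0 0" --pt "1 -0.001 -0.0005 0.134 0 0 0" --pt "1 -0.001 -0.0005 0.134 0 0 0" --pt "1 -0.001 -0.0005 0.134 0 0 0" --pt "1 -0.001 -0.0005 0.134 0 0 0" --pt "1 -0.001 -0.0005 0.134 0 0 0" --pt "1 -0.001 -0.0005 0.134 0 0 0" --pt "1 -0.001 -0.0005 0.134 0 0 0" --pt "1 -0.001 -0.0005 0.134 0 0 0" --squeeze 30

```text
time_s: 5.1
tool_pos: [0.5103, -0.2806, 0.1456]
orientation: [-3.141, 0.0, 0.5]
force: [0.1, -0.4, 0.3]
gripper_width: 0.0258
```

Gripped at 25.8 mm. Next I lift straight up.

Request:
servo_tool --pt "1 0 0 -0.01 0 0 0" --pt "1 0 0 -0.025 0 0 0" --pt "1 0 0 -0.045 0 0 0" --pt "1 0 0 -0.07 0 0 0" --pt "1 0 0 -0.095 0 0 0" --pt "1 0 0 -0.12 0 0 0" --pt "1 0 0 -0.14 0 0 0" --pt "1 0 0 -0.14 0 0 0" --pt "1 0 0 -0.14 0 0 0"

```text
time_s: 6.0
tool_pos: [0.5101, -0.2805, 0.2853]
orientation: [-3.141, 0.0, 0.5]
force: [0.3, 1.3, -2.1]
gripper_width: 0.0258
```

Run:
```python
from h import *
a,b=vision.capture("scene"),vision.capture("side")
cv2.imwrite("pics/lift.png",np.clip(1.5*np.hstack([cv2.resize(a[50:230,120:260],(420,540)),cv2.resize(b[240:420,200:326],(378,540))])[:,:,::-1],0,255).astype(np.uint8))
go(.5505,.266,.30,10.4)
```

```text
pos [ 0.5098 -0.2803  0.2843] rpy [-1.7989e+02  6.0000e-02  2.8650e+01] t 6.1 w 0.0261 F [ 0.2 -0.6 -1.8]
SHIFT [ 0.2977 -0.4599 -0.0151] TURN [-0.1   0.08 18.25]
```

View pics/lift.png

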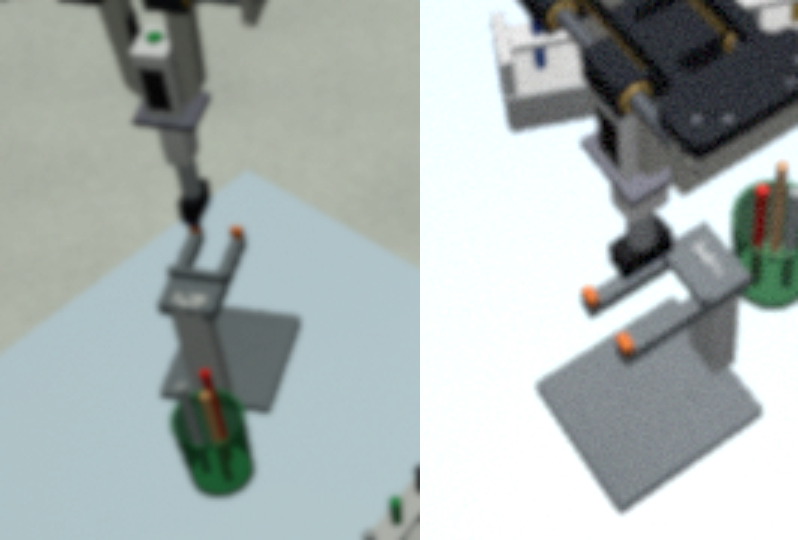

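The lamp is clear of the fork and upright (head at about (193,205) in the left half, fork tips below it), with the window about 0.175 m up. I carry it over the rack.

Request:
servo_tool --pt "1 0.003 -0.005 -0.005 0 0 0" --pt "1 0.009 -0.014 -0.01 0 0 0.5" --pt "1 0.021 -0.032 -0.015 0 0 1.3" --pt "1 0.036 -0.055 -0.015 0 0 2.2" --pt "1 0.054 -0.083 -0.015 0 0 3.3" --pt "1 0.074 -0.115 -0.015 0 0 4.6" --pt "1 0.095 -0.147 -0.015 0 0 5.8" --pt "1 0.116 -0.179 -0.015 0 0 7.1" --pt "1 0.137 -0.212 -0.015 0 0 8.4" --pt "1 0.158 -0.244 -0.015 0 0 9.7" --pt "1 0.179 -0.276 -0.015 0 0 11" --pt "1 0.2 -0.308 -0.015 0 0 12.2" --pt "1 0.22 -0.34 -0.015 0 0 13.5" --pt "1 0.238 -0.368 -0.015 0 0 14.6" --pt "1 0.256 -0.396 -0.015 0 0 15.7" --pt "1 0.271 -0.419 -0.015 0 0 16.6" --pt "1 0.283 -0.437 -0.015 0 0 17.3" --pt "1 0.292 -0.451 -0.015 0 0 17.9" --pt "1 0.298 -0.46 -0.015 0 0 18.2" --pt "1 0.298 -0.46 -0.015 0 0 18.2"

```text
time_s: 8.1
tool_pos: [0.5508, 0.2671, 0.3006]
orientation: [-3.141, 0.0, 0.184]
force: [-0.2, -0.4, -1.1]
gripper_width: 0.0261
```

Run:
```python
from h import *
m=vision.camera_model("wrist");c=vision.capture("wrist");np.savez("w3.npz",**m);cv2.imwrite("pics/w3.png",c[:,:,::-1])
print([b[:3] for b in blobs(red(c),20)])
for b in blobs(cv2.inRange(cv2.cvtColor(c,cv2.COLOR_RGB2HSV),(50,90,40),(85,255,255)),40): print("green",b[:3],plane(m,b[1],.343))
go(.5505,.266,.21,10.4)
```

```text
[(np.int32(107), [282.9, 182.4], [280, 175, 7, 16]), (np.int32(24), [499.7, 252.1], [497, 250, 6, 5])]
green (np.int32(180), [282.4, 282.6], [270, 278, 25, 9]) [0.55363483 0.26674803 0.343     ]
pos [0.5509 0.2662 0.3006] rpy [1.7999e+02 1.0000e-02 1.0510e+01] t 8.15 w 0.0258 F [-0.2 -0.7 -2.5]
SHIFT [-0.0004  0.0001  0.0906] TURN [0.01 0.01 0.11]
```

View pics/w3.png

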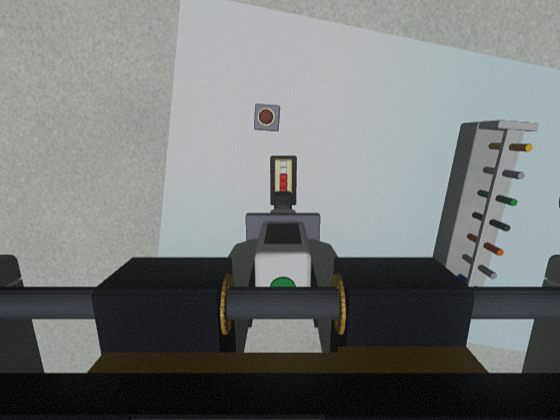

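The picture shows the bridge at (283,182), in line with the lamp head at (283,208). I descend partway and check from the fixed cameras.

Request:
servo_tool --pt "1 0 0 0.02 0 0 0" --pt "1 0 0 0.05 0 0 0" --pt "1 0 0 0.08 0 0 0" --pt "1 0 0 0.105 0 0 0" --pt "1 0 0 0.115 0 0 0" --pt "1 0 0 0.12 0 0 0" --pt "1 0 0 0.12 0 0 0" --pt "1 0 0 0.12 0 0 0" --pt "1 0 0 0.12 0 0 0"

```text
time_s: 9.05
tool_pos: [0.5517, 0.2661, 0.1818]
orientation: [-3.141, -0.002, 0.182]
force: [-0.3, -0.9, -1.3]
gripper_width: 0.0258
```

Run:
```python
from h import *
a,b=vision.capture("scene"),vision.capture("side")
S,D=vision.camera_model("scene"),vision.camera_model("side")
cv2.imwrite("pics/s4.png",a[:,:,::-1]);cv2.imwrite("pics/d4.png",b[:,:,::-1])
for i,m in((a,S),(b,D)): print([(x[0],x[1],x[2],plane(m,x[1],.044)) for x in blobs(red(i),8)])
go(.5505,.266,.1666,10.4)
def pr(m,X): q=m["K"]@(m["R"]@np.array(X)+m["t"]);return q[:2]/q[2]
p=ctrl.observe()["tool_pos"]-[0,0,.1106];u=np.array([np.cos(.1815),np.sin(.1815),0]);v=np.array([-u[1],u[0],0])
for n,m in(("S",S),("D",D)): print(n,[np.round(pr(m,p+sx*.017*u+sy*.008*v+[0,0,h]),1).tolist() for h in(0,.022) for sx,sy in((-1,-1),(1,-1),(1,1),(-1,1))], "bridge exp",pr(m,[.5505,.2662,.046]))
def crop(i,x,y): return cv2.resize(i[y:y+80,x:x+56],(392,560),interpolation=2)
cv2.imwrite("pics/mid.png",np.clip(1.4*np.hstack([crop(a,340,240),crop(b,240,120)])[:,:,::-1],0,255).astype(np.uint8))
```

```text
[(np.int32(13), [366.6, 294.4], [365, 293, 4, 4], array([0.56080612, 0.26822793, 0.044     ]))]
[]
pos [0.5515 0.266  0.1814] rpy [-1.7999e+02 -7.0000e-02  1.0460e+01] t 9.15 w 0.026 F [-0.3  0.4 -3.4]
SHIFT [-0.001  -0.0001  0.0148] TURN [-0.01 -0.07  0.06]
S [[369.7, 276.6], [363.8, 290.3], [371.3, 293.8], [377.1, 280.0], [371.8, 271.8], [365.8, 285.7], [373.6, 289.3], [379.4, 275.2]] bridge exp [368.49767469 289.78665349]
D [[261.8, 169.1], [274.1, 166.7], [272.4, 163.1], [260.2, 165.5], [261.5, 162.5], [274.0, 160.1], [272.3, 156.5], [259.9, 158.9]] bridge exp [267.04029421 173.30845654]
```

View pics/mid.png

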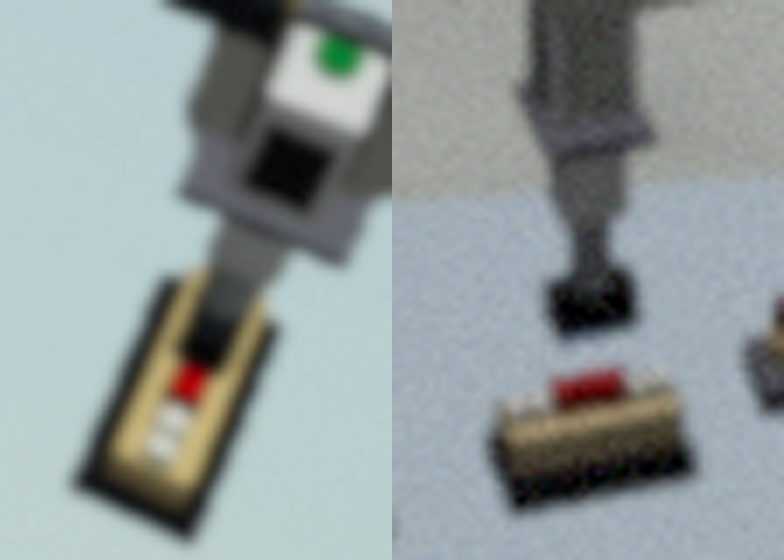

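The head is over the bridge in both views. Side view: head bottom from (264,168) to (275,166), bridge from 263 to 273 at row 175. I move −1 mm in x and go down the last 14.5 mm.

Request:
servo_tool --pt "1 -0.001 0 0.003 0 0 0" --pt "1 -0.001 0 0.006 0 0 0" --pt "1 -0.001 0 0.009 0 0 0" --pt "1 -0.001 0 0.012 0 0 0" --pt "1 -0.001 0 0.0138 0 0 0" --pt "1 -0.001 0 0.0145 0 0 0" --pt "1 -0.001 0 0.0145 0 0 0" --pt "1 -0.001 0 0.0145 0 0 0" --pt "1 -0.001 0 0.0145 0 0 0" --pt "1 -0.001 0 0.0145 0 0 0"

```text
time_s: 10.15
tool_pos: [0.5503, 0.2657, 0.1662]
orientation: [-3.142, -0.0, 0.182]
force: [0.4, -0.1, -1.1]
gripper_width: 0.0255
```

Run:
```python
from h import *
a,b=vision.capture("scene"),vision.capture("side")
S,D=vision.camera_model("scene"),vision.camera_model("side")
cv2.imwrite("pics/s5.png",a[:,:,::-1]);cv2.imwrite("pics/d5.png",b[:,:,::-1])
go(.5505,.266,.1666,10.4)
for t,i in(("side0",cv2.imread("pics/side0.png")[:,:,::-1]),("side",b)):
    r,g,bl=[i[:,:,k].astype(int) for k in range(3)]
    m=((r-g>35)&(r-bl>35)).astype(np.uint8);m[:, :255]=0;m[:,285:]=0;m[:165]=0;m[185:]=0
    print(t,[x[:3] for x in blobs(m,5)])
dk=(b.max(2)<45).astype(np.uint8);dk[:150]=0;dk[180:]=0;dk[:,:250]=0;dk[:,285:]=0
print("dark",[x[:3] for x in blobs(dk,10)])
for nm,im,m in(("S",a,S),("D",b,D)):
  for x in blobs(cv2.inRange(cv2.cvtColor(im,cv2.COLOR_RGB2HSV),(50,90,40),(85,255,255)),8): print(nm,"green",x[:2],plane(m,x[1],.211))
def crop(i,x,y): return cv2.resize(i[y:y+80,x:x+56],(392,560),interpolation=2)
cv2.imwrite("pics/fin.png",np.clip(1.4*np.hstack([crop(a,340,240),crop(b,240,120)])[:,:,::-1],0,255).astype(np.uint8))
```

```text
pos [0.5502 0.2657 0.1662] rpy [-180.     -0.     10.45] t 10.25 w 0.026 F [ 0.1  0.2 -1.5]
SHIFT [ 0.0003 -0.0002 -0.0004] TURN [-0.   -0.    0.05]
side0 [(np.int32(24), [267.8, 174.9], [264, 173, 9, 4])]
side [(np.int32(30), [267.7, 174.7], [264, 173, 9, 5])]
dark [(np.int32(86), [267.9, 167.6], [263, 162, 11, 11])]
S green (np.int32(403), [192.4, 200.1]) [ 0.68127079 -0.07722236  0.211     ]
S green (np.int32(13), [251.5, 218.5]) [0.64398058 0.03802329 0.211     ]
S green (np.int32(22), [386.2, 251.2]) [0.55144636 0.26597146 0.211     ]
D green (np.int32(894), [178.5, 41.8]) [0.3232188  0.73695818 0.211     ]
D green (np.int32(13), [305.9, 312.5]) [ 0.56441187 -0.28471257  0.211     ]
D green (np.int32(19), [308.7, 325.4]) [ 0.5650999  -0.30842185  0.211     ]
D green (np.int32(232), [319.0, 332.8]) [ 0.57875291 -0.32320492  0.211     ]
```

View pics/fin.png

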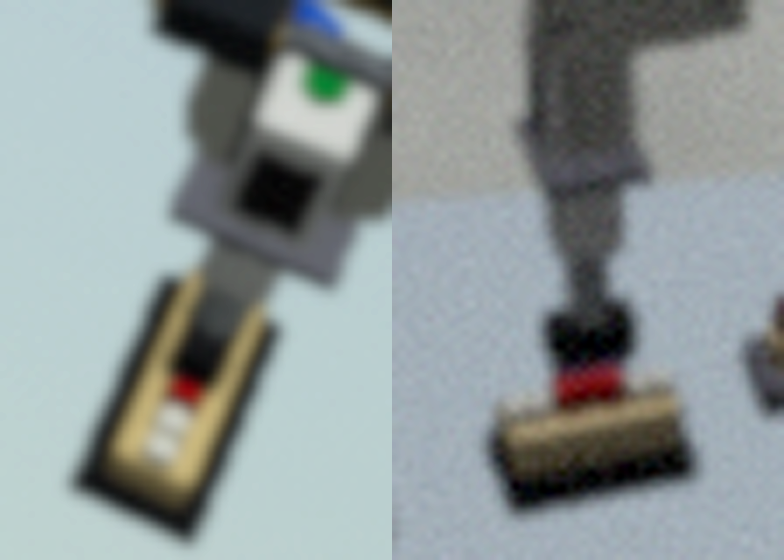

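Run:
```python
from h import *
print(np.abs(ctrl.observe()["qvel"]).max()); print(ctrl.sign_off())
```

```text
0.0021401677506869806
the job is handed in; nothing more can be done
None
```

I gripped the lamp by its grip (25.8 mm opening, 30 N squeeze) and lifted it straight up out of the fork. I carried it over the middle of the rack with its window at about 0.175–0.19 m, then lowered it over the bridge. I handed the job in at about 10 s, with the lamp still held.

**Last checks:**
- **Pose:** the TCP is at (0.5502, 0.2657, 0.1662), the tool is vertical and its yaw is 10.45°; the bridge measured about 10.4°.
- **Motion:** joint speeds were at most about 0.002 rad/s, with only the lamp's weight on the wrist and no sign of contact.
- **Gap:** I worked it out at about 1 cm from the grasp height. In the side picture the head sits directly above the bridge. A slip of 2–3 mm in the grip would not show in these pictures.
- **Centring:** the side picture agrees to about 1 mm.
- **Disagreement:** the fixed cameras read 1–2 mm further in x than the wrist camera. This is within calibration, and it applies to both lamp and bridge.
- **Other objects:** in the side pictures the red bridge stayed at the same pixel position from start to finish. I did not re-measure the jar, die or cup; none was approached.

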